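# Fit a receiver into a wall enclosure and latch its hatch

### The arm

A 6-joint arm with a two-finger parallel gripper is mounted at the origin on the work surface. World frame = base frame: x ahead of the robot, y to its left, z up, the work surface at z = 0. Lengths are in mm, angles in rad, forces in N, time in s.
With the tool pointing down it reaches from about 350 to 875 mm from the base axis. Payload 4.2 kg.
Tool frame: the origin (TCP) lies midway between the tips of the shut fingers; the grasp point (between the pads) lies 19 mm behind it (arm.tcp_to_grasp is the distance from the TCP to the grasp point, in mm); z points along the fingers, y is the line along which they close (so a half turn about z gives the same grasp; the last joint's range is limited). The gripper opens to 85 mm and grips with 20 to 120 N. Pads are 22 mm wide; open, the fingers measure 114 mm over their backs; the gripper's body (76 mm by 85 mm) begins 54 mm behind the grasp point. The pads swing forward as they close: fully open they stand 13 mm farther back than shut.
Start: joints at [1.501, 0.385, 0.008, 0, -1.194, -0.259], TCP at [201.785, 591.508, 231.312] pointing down, gripper open.
Joint ranges: [-3.14, 3.14], [-1.21, 2.06], [-1.07, 1.41], [-3.16, 2.05], [-2.99, -0.16], [-3.1, 3.1]. Speed limits (rad/s): [2.79, 2.79, 3.14, 3.14, 3.14, 3.14].

### API

Orientations are given as a unit quaternion [x, y, z, w].
In Python, from bench import arm, imaging, job, models gives the robot as it stands.
- The arm moves only by the tool arm_command, never from a script. Its argument "rows" is a list of rows, each an object with "grip": the opening, from 0 (shut) to 1 (fully open); "linear": the shift along the tool's x, y, z in mm, a list of three; "rot": the turn, a rotation vector about the tool's x, y, z in rad, a list of three. In form: [{"grip": grip, "linear": [tx, ty, tz], "rot": [rx, ry, rz]}, ...]. A call has 1 to 10 rows; each row is the pose to reach, as a shift and turn from the pose commanded when the call began, along the tool's axes at that moment; what a row does not reach only later rows make up. A row lasts 1/8 s, in which the tool goes at most 62.5 mm and 10.7 degrees, less where a joint would pass 70% of its speed; a pose out of reach is approached as far as the arm can. A call with a gripper value outside its range is refused whole. The fingers move at their own pace and stop on an object; the grip force is fixed at half the most. Time passes only in rows, so rows that repeat a pose let the fingers close. It gives the time, the measured TCP pose, the force, the opening and the grip force at its end, in the units of the state.
- arm.read_state(): the state, without advancing time (a new reading comes with each control period).
- imaging.get_image(name): name is "side" or "top" or "wrist"; returns a dict with "frame" (384x512x3 uint8, red, green, blue), "fx", "fy", "cx", "cy" (pixels), "k1" (the pictures are not rectified: a ray, as slopes to the right and down, at radius r is drawn at 1 + k1 r^2 times it, then the intrinsics apply), "extrinsics" (4x4, takes a point from world to camera coordinates); the wrist camera has in their place "T_tool_cam" (4x4, takes a point from camera to tool coordinates, whose origin is the TCP and whose axes are the flange's). Camera axes: x right, y down, z forward; pixel columns grow to the right and rows downward; lengths in mm; the calibration is good to about 2 mm. A picture is of the moment at which its call begins: read the wrist's pose just before it. There is no depth.
- job.job_done(): hands the job in; it is judged then, once.
Trained networks look in a picture, given as the dict that the camera call returned (one of the last four; its "shot" number tells which), for a name from the list of things; names that differ only in an ending like _2 or _b are one class to them, and where a whole thing is asked for, a point or a joint stands for the part that bears it (a point fixed in the world has none). Each returns a list of dicts, best first, with "score" (0 to 1); they miss things now and then, are a little off and sometimes report something else, mostly with a low value. They report only what shows in the picture. A call takes as long as a camera call. They do not tell look-alikes from the thing itself.
- models.spot_in(picture, query): "rect" ([left, top, right, bottom] in pixels, round what is visible of it).
- models.tip_of(picture, query): "pixel" ([column, row] in pixels: a listed point, or the origin of a listed thing).
The state is a dict: "clock": time; "joints": joint angles; "joint_vel": joint speeds; "joint_efforts": joint torques, N m; "position": TCP position; "ee_rot": TCP orientation; "contact_force": force on the tool from outside, world axes, zero at the start; "wrist_torque": the same for the moment, N m; "gripper_width": finger opening in mm; "grasp_force": force on a finger pad.
Only numpy, scipy, OpenCV 4.12 (cv2) and the standard library are available. Lean on these libraries where they do the work, as an engineer would, in place of code of your own. Each camera call takes 0.05 s, during which the arm holds its last target. There are 200 camera calls.

### The job

The grey enclosure lying on the bench is shut: turn the wing knob on its hatch anticlockwise until the wing points straight at the hinges, and swing the hatch wide open so that it stands about upright. Lay the long black receiver flat, right way up, on the enclosure's floor, then swing the hatch fully shut and turn the wing knob clockwise, all the way, so that its hidden tongue sits behind the frame edge and the hatch is locked. Leave the other things on the bench where they are and let go of everything at the end.

Things in the scene. Friction and masses are not known exactly. Their poses are not given: they have to be found in the camera images.
- enclosure: Grey painted steel box lying on its back, fixed. Outside 220 mm (its x) by 200 mm (its y) by 75 mm high; walls and floor 4 mm thick; open on top under the hatch. Origin at the centre of its underside, z up. Its x axis points from the front edge (by the wing knob, towards the robot) to the hinge edge, give or take a yaw of 0.3 rad.
- lip_mid (a point): Middle of the inner edge of the front frame lip, at rim height (x -80, y 0, z 75 mm in the enclosure's frame). The lip is 4 mm thick and runs along the whole front edge, so the clear opening goes from x = -80 to +106 mm and y = -96 to +96 mm. The tongue locks under this lip.
- floor_mid (a point): Middle of the enclosure's inner floor (x 0, y 0, z 4 mm in the enclosure's frame), where the receiver is to lie. Anywhere on the floor will do, any yaw.
- hatch_hinge (a point): Middle of the hatch's hinge line, which is parallel to the enclosure's y axis at x = +110, z = 75 mm in its frame. The hatch is a flat grey panel 224 x 204 x 5 mm, its outer face 6 mm above the hinge line when shut.
- hatch (a joint): Hatch angle, rad: 0 shut, 1.57 upright, stop at 1.65. The front edge swings up and over, away from the robot. Stiff hinge: it stays at any angle it is left at; up to 7 N at the knob moves it. Tongue behind the lip: it cannot rise; tongue turned out: it cannot be shut. The wing knob is its only handle, for pulling it up and for bringing it down.
- wing_grip (a point): Point on the wing knob's axis at grip height: 30 mm above the hatch's outer face (36 mm above the hinge plane), 165 mm from the hinge line, on the hatch's middle line. The knob is a black wing: a flat plate 64 mm long (point x), 12 mm thick (point y), standing 7 to 45 mm off the face (point z) on a steel flange 38 mm across, 7 mm high. The frame turns with the knob.
- wing (a joint): Knob angle, rad, stops at 0 and 1.57, growing clockwise seen onto the hatch's outer face. 0: wing points at the hinges, tongue sideways, hatch free (so below 0.35); a pinch across the wing can then stay vertical while the hatch swings, the wing pivoting in the fingers. 1.57: wing parallel to the front edge, tongue behind the lip, locked. Stays where left; turns with 0.1 N m.
- tongue_tip (a point): Tip of the hidden steel tongue under the hatch: 42 mm from the knob's axis, at right angles to the wing, 4 mm thick, its underside 11 mm below the hinge plane.
- receiver_mid (a point): Centre (half-way up) of the matte black receiver, a plain long box 50 mm (its x) by 130 mm (its y) by 42 mm high (its z, up), about 0.3 kg, small ribs on top. Loose on the bench left or right of the enclosure, in one of three places that it shares with the multiswitch and the fuse jar. The only long narrow black box.
- multiswitch: Bystander: bare aluminium box 80 x 100 x 28 mm with four brass connectors on one side; origin at the centre of its underside.
- fuse_jar: Bystander: blue glass jar with steel lid, 72 mm across, 95 mm high; origin at the centre of its underside.
- standoff_a: Bystander: upright round steel standoff 30 mm across, 85 mm high; origin at the centre of its underside.
- standoff_b: Bystander: a second steel standoff like standoff_a.
- lnb: Bystander: white plastic dish feed head 55 x 135 x 45 mm; origin under the centre of its body.
- screwdriver: Bystander: screwdriver 200 mm long lying on the bench at the left.
There are look-alikes about, which are no part of the job. Of the things like the part that bears receiver_mid, leave any that is green, purple or yellow; of the rest the larger one is meant.

How it is judged:
By the outcome, as a careful person would: the job done as asked, in the order asked, and still so for the second after the job is handed in, with the robot touching nothing.
It also fails if it takes over 72 s, if anything falls off the work surface, if the arm or the gripper's body presses on something with over 40 N, if the wrist force passes 120 N, or if a joint passes its speed limit or range.

## Working session

There is one attempt and no reset: what is moved stays moved. The work goes in short steps, Python scripts to look and compute and a tool call to move; the robot and the scene stay as the last step left them, time stands still between calls to the robot, and variables do not carry over. Pictures are saved under pics/ and viewed, at most 10 in all, crops included, and the job is handed in when it is done.

Besides the shell and the picture viewer there is one more tool, called after ">>>" as name(argument=value, ...), one argument or row to a line, values as JSON. arm_command: Moves the arm, as the interface text tells. Its arguments: {"type":"object","properties":{"rows":{"type":"array"}},"required":["rows"]}

```bash
mkdir -p pics; ls; cat > h.py <<'E'
import numpy as np, cv2
from bench import arm, imaging, job, models
from scipy.spatial.transform import Rotation as R
def toolT(s):
    T=np.eye(4);T[:3,:3]=R.from_quat(s["ee_rot"]).as_matrix();T[:3,3]=s["position"];return T
def shot(n):
    s=arm.read_state();p=imaging.get_image(n)
    p["_E"]=np.array(p["extrinsics"]) if n!="wrist" else np.linalg.inv(toolT(s)@np.array(p["T_tool_cam"]))
    return p
def K(p): return np.array([[p["fx"],0,p["cx"]],[0,p["fy"],p["cy"]],[0,0,1.]]),np.array([p["k1"],0,0,0.])
def at_z(p,px,z):
    k,d=K(p);u=cv2.undistortPoints(np.array([[px]],float),k,d).ravel()
    C=np.linalg.inv(p["_E"]);r=C[:3,:3]@np.array([u[0],u[1],1]);o=C[:3,3]
    return o+r*(z-o[2])/r[2]
def proj(p,X):
    k,d=K(p);E=p["_E"];return cv2.projectPoints(np.atleast_2d(X).astype(float),cv2.Rodrigues(E[:3,:3])[0],E[:3,3],k,d)[0].reshape(-1,2)
def tri(obs):
    A=[];b=[]
    for p,px in obs:
        k,d=K(p);u=cv2.undistortPoints(np.array([[px]],float),k,d).ravel();C=np.linalg.inv(p["_E"]);r=C[:3,:3]@np.array([u[0],u[1],1]);r/=np.linalg.norm(r)
        P=np.eye(3)-np.outer(r,r);A.append(P);b.append(P@C[:3,3])
    return np.linalg.lstsq(np.vstack(A),np.hstack(b),rcond=None)[0]
def save(p,name): cv2.imwrite("pics/"+name+".png",p["frame"][:,:,::-1])
E
cat > a.py <<'E'
from h import *
P={n:shot(n) for n in("side","top")}
cv2.imwrite("pics/a.png",cv2.resize(P["top"]["frame"][:,:,::-1],(800,600)))
cv2.imwrite("pics/b.png",cv2.resize(P["side"]["frame"][:,:,::-1],(800,600)))
for n in P:
    print(n,np.linalg.inv(P[n]["_E"])[:3,3].round())
    for q in["receiver_mid","multiswitch","fuse_jar","enclosure","lip_mid","hatch_hinge","wing_grip","standoff_a","lnb","screwdriver"]:
        print(q,[(np.round(d["pixel"]).tolist(),round(d["score"],2)) for d in models.tip_of(P[n],q)][:4],[(np.round(d["rect"]).tolist(),round(d["score"],2)) for d in models.spot_in(P[n],q)][:4])
print(arm.read_state())
E
python3 a.py
```

```text
pics
side [  453. -1157.   735.]
receiver_mid [([168.0, 310.0], 0.96), ([235.0, 301.0], 0.89), ([346.0, 218.0], 0.79), ([242.0, 258.0], 0.72)] [([218.0, 288.0, 258.0, 318.0], 0.94), ([148.0, 284.0, 191.0, 340.0], 0.84), ([224.0, 238.0, 257.0, 278.0], 0.83), ([333.0, 201.0, 356.0, 232.0], 0.68)]
multiswitch [([308.0, 258.0], 0.93)] [([292.0, 239.0, 336.0, 271.0], 0.88), ([245.0, 178.0, 258.0, 195.0], 0.17)]
fuse_jar [([265.0, 169.0], 0.78)] [([260.0, 146.0, 273.0, 173.0], 0.75)]
enclosure [([272.0, 210.0], 0.97)] [([233.0, 175.0, 305.0, 231.0], 0.92)]
lip_mid [([243.0, 188.0], 0.64), ([303.0, 175.0], 0.16)] [([230.0, 171.0, 308.0, 235.0], 0.71)]
hatch_hinge [([306.0, 192.0], 0.9)] [([229.0, 173.0, 308.0, 209.0], 0.55)]
wing_grip [([250.0, 179.0], 0.64), ([306.0, 174.0], 0.57)] [([245.0, 174.0, 260.0, 193.0], 0.43)]
standoff_a [([304.0, 193.0], 0.74), ([282.0, 288.0], 0.68), ([308.0, 174.0], 0.53)] [([277.0, 258.0, 289.0, 289.0], 0.87), ([303.0, 156.0, 312.0, 175.0], 0.53), ([227.0, 174.0, 308.0, 235.0], 0.4)]
lnb [] [([294.0, 140.0, 311.0, 162.0], 0.66)]
screwdriver [([235.0, 149.0], 
[... 1230 characters left out ...]
214e+00,  3.84715576e-01,  7.90307937e-03,  5.67065382e-06,
       -1.19398317e+00, -2.58592359e-01]), 'joint_vel': array([-9.65286044e-04, -2.02396308e-03, -7.64030285e-04,  4.55640860e-05,
       -2.20159312e-04,  8.45996312e-04]), 'joint_efforts': array([-3.63177742e-05, -3.92082059e+01,  1.88614154e+01,  4.19064224e+00,
       -4.04284046e-04,  1.34743438e-06]), 'position': array([201.74993083, 591.52865928, 231.30471551]), 'ee_rot': array([ 9.86522910e-01, -1.63623190e-01,  2.59360373e-06, -5.77199749e-07]), 'contact_force': array([0.16756866, 1.18218522, 0.79104579]), 'wrist_torque': array([-0.02546671,  0.00268793,  0.00107587]), 'grasp_force': 0.0, 'gripper_width': 85.53378770360057}
```

View pics/a.png

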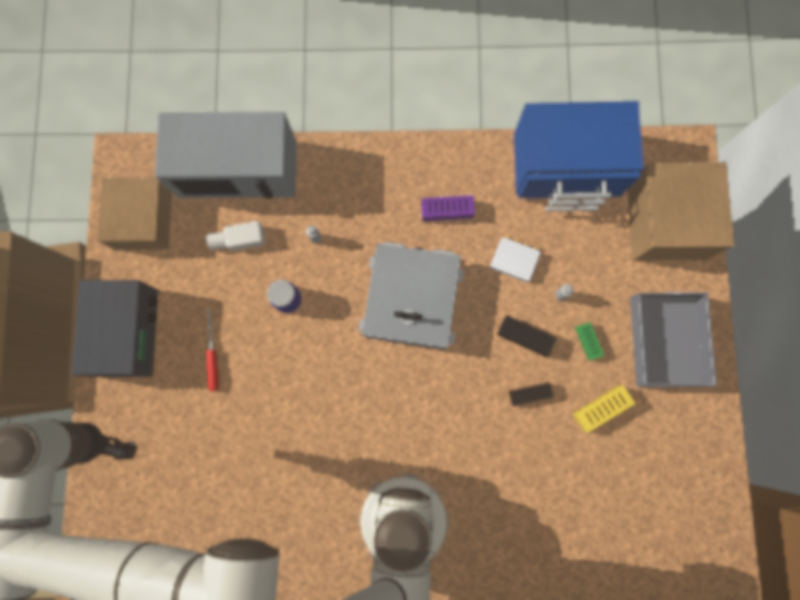

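View pics/b.png

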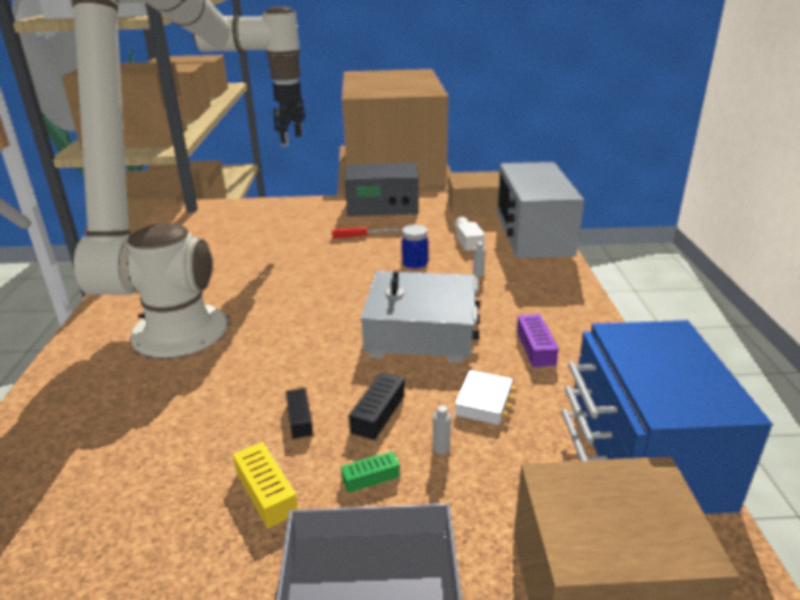

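The candidates for the receiver, in 800x600 top-view pixels, are:
- large black box (527,336)
- small black box (531,394)
- green (589,341)
- yellow (605,408)
- purple (447,208)

By the description it is the larger black one at (527,336), which is (378,405) in the side view. The hatch is shut. The wing is at about (408,316) in the top view, lying along the front edge, so it is locked.

```bash
cat >> h.py <<'E'
def tool_delta(pos,x_yaw=None,Rt=None,s=None):
    "target TCP pos; down pointing with tool x at yaw x_yaw, or full Rt -> linear, rotvec in present tool axes"
    s=s or arm.read_state();T=toolT(s);R0=T[:3,:3]
    if Rt is None: Rt=down(x_yaw)
    return (R0.T@(np.array(pos)-T[:3,3])).round(1),R.from_matrix(R0.T@Rt).as_rotvec().round(4)
def down(a):
    x=np.array([np.cos(a),np.sin(a),0]);z=np.array([0,0,-1.]);return np.c_[x,np.cross(z,x),z]
E
python3 - <<'E'
from h import *
p=shot("top");q=shot("side")
cs=[at_z(p,np.array(c)*.64,81) for c in[(377,243),(462,252),(449,347),(361,338)]]
print(np.round(cs)); hl,hr,fr,fl=cs
hm=(hl+hr)/2;fm=(fl+fr)/2;d=hm-fm;print("len",np.linalg.norm(d),"yaw",np.arctan2(d[1],d[0]),np.arctan2(*-( (fr-fl)[:2]*[1,1])),"ctr",(hm+fm)/2)
for c in[(503,317),(556,335),(550,355),(499,338)]: print(at_z(p,np.array(c)*.64,42).round())
f=q["frame"][220:290,175:330,::-1]
cv2.imwrite("pics/c.png",cv2.resize(f,None,fx=5,fy=5,interpolation=cv2.INTER_CUBIC))
E
```

```text
[[ 650.   59.   81.]
 [ 626. -145.   81.]
 [ 398. -110.   81.]
 [ 421.   96.   81.]]
len 231.02252252877088 yaw -0.1570913540012642 0.10755899251442567 ctr [523.64736324 -24.84922635  81.        ]
[ 474. -243.   42.]
[ 430. -367.   42.]
[ 382. -351.   42.]
[ 423. -232.   42.]
```

View pics/c.png

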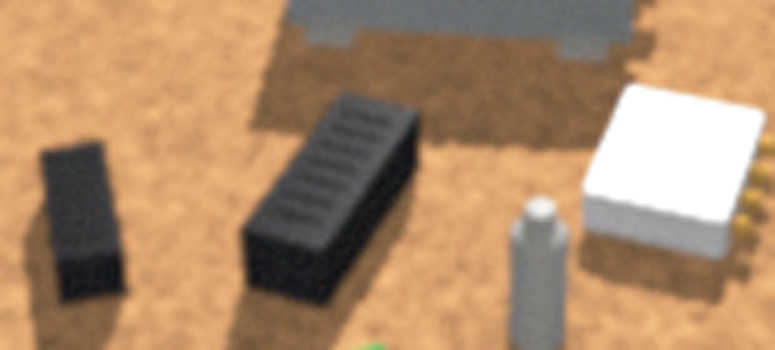

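The crop shows the large ribbed black box at its centre, which is the receiver. The plain smaller black box at left (85,220) is the look-alike.

```bash
python3 - <<'E'
from h import *
print(tool_delta([440,-20,310],-1.70))
print(np.array(imaging.get_image("wrist")["T_tool_cam"]).round(2))
E
```

```text
(array([422.9, 501.8, -78.7]), array([0.    , 0.    , 1.3712]))
[[ 0.0000e+00 -9.6000e-01 -2.7000e-01  6.9390e+01]
 [ 1.0000e+00  0.0000e+00 -0.0000e+00  1.0000e-02]
 [ 0.0000e+00 -2.7000e-01  9.6000e-01 -1.4433e+02]
 [ 0.0000e+00  0.0000e+00  0.0000e+00  1.0000e+00]]
```

>>> arm_command(
  rows=[
    {"grip": 1,"linear": [40,50,-79],"rot": [0,0,0.15]},
    {"grip": 1,"linear": [85,100,-79],"rot": [0,0,0.32]},
    {"grip": 1,"linear": [125,150,-79],"rot": [0,0,0.5]},
    {"grip": 1,"linear": [165,200,-79],"rot": [0,0,0.65]},
    {"grip": 1,"linear": [205,245,-79],"rot": [0,0,0.8]},
    {"grip": 1,"linear": [250,295,-79],"rot": [0,0,0.95]},
    {"grip": 1,"linear": [290,345,-79],"rot": [0,0,1.1]},
    {"grip": 1,"linear": [330,395,-79],"rot": [0,0,1.25]},
    {"grip": 1,"linear": [375,445,-79],"rot": [0,0,1.37]},
    {"grip": 1,"linear": [423,502,-79],"rot": [0,0,1.37]},
  ],
)

```text
clock: 3.5
position: [418.9, 32.1, 310.9]
ee_rot: [-0.66, 0.751, -0.0, 0.001]
contact_force: [1.4, 0.3, 0.1]
gripper_width: 85.5
grasp_force: 0.0
```

>>> arm_command(
  rows=[
    {"grip": 1,"linear": [0,0,0],"rot": [0,0,0]},
    {"grip": 1,"linear": [0,0,0],"rot": [0,0,0]},
  ],
)

```text
clock: 3.75
position: [418.5, 33.8, 310.3]
ee_rot: [-0.66, 0.751, 0.0, 0.0]
contact_force: [-0.1, 0.2, 0.4]
gripper_width: 85.6
grasp_force: 0.0
```

```bash
python3 - <<'E'
from h import *
p=shot("wrist");s=arm.read_state();print(s["position"],s["joints"].round(3),tool_delta([440,-20,310],-1.70))
save(p,"w1")
for q,z in[("wing_grip",111),("lip_mid",75),("hatch_hinge",75)]:
    print(q,[(np.round(d["pixel"]).tolist(),round(d["score"],2),at_z(p,d["pixel"],z).round()) for d in models.tip_of(p,q)][:3])
E
```

```text
[418.42190155  34.57958312 310.34440143] [ 0.473 -0.03  -0.312 -0.    -1.289 -0.6  ] (array([ 51.4, -28.3,   0.3]), array([-0.0001,  0.0003,  0.002 ]))
wing_grip [([206.0, 130.0], 0.67, array([469., -13., 111.]))]
lip_mid [([228.0, 127.0], 0.75, array([449., -11.,  75.]))]
hatch_hinge [([65.0, 122.0], 0.72, array([634., -41.,  75.]))]
```

View pics/w1.png

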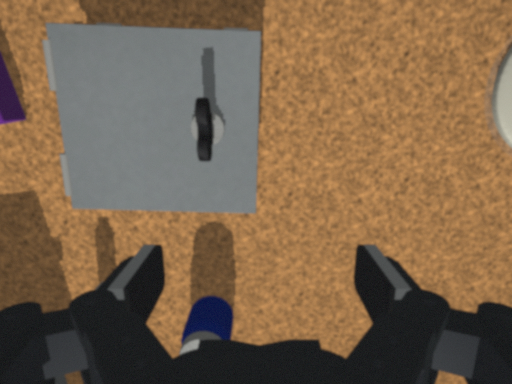

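The wrist view shows the hatch with corners (48,24), (261,30), (257,213) and (72,209). The wing is at (204,129), parallel to the front edge.

```bash
python3 - <<'E'
from h import *
p=shot("wrist")
c=np.array([at_z(p,x,81) for x in[(48,24),(261,30),(257,213),(72,209)]]);print(c.round())
a=(c[0]+c[3])/2;b=(c[1]+c[2])/2  # hinge mid, front mid
print("hinge",a.round(),"front",b.round(),np.linalg.norm(a-b),"yaw",np.arctan2(*(a-b)[1::-1]),"yaw2",np.arctan2(*(c[3]-c[0])[1::-1])-np.pi/2,np.arctan2(*(c[2]-c[1])[1::-1])-np.pi/2)
w=[at_z(p,x,126) for x in[(204,98),(205,160)]];print(w,np.mean(w,0))
print(at_z(p,(204,129),126))
E
```

```text
[[ 618. -137.   81.]
 [ 399. -105.   81.]
 [ 429.   98.   81.]
 [ 653.   64.   81.]]
hinge [636. -36.  81.] front [414.  -4.  81.] 224.35461143912735 yaw -0.14631881182338063 yaw2 -0.16884263633667018 -0.14737111701717387
[array([462.95415968, -43.42526057, 126.        ]), array([472.5711356 ,  17.40865785, 126.        ])] [467.76264764 -13.00830136 126.        ]
[468.14272112 -13.90461076 126.        ]
```

```bash
python3 - <<'E'
from h import *
print(tool_delta([469,-13,95],-1.722))
E
```

```text
(array([ 41.7, -56.2, 215.4]), array([-0.0002,  0.0002,  0.0262]))
```

>>> arm_command(
  rows=[
    {"grip": 1,"linear": [21,-28,20],"rot": [0,0,0.026]},
    {"grip": 1,"linear": [41.7,-56.2,60],"rot": [0,0,0.026]},
    {"grip": 1,"linear": [41.7,-56.2,110],"rot": [0,0,0.026]},
    {"grip": 1,"linear": [41.7,-56.2,150],"rot": [0,0,0.026]},
    {"grip": 1,"linear": [41.7,-56.2,185],"rot": [0,0,0.026]},
    {"grip": 1,"linear": [41.7,-56.2,205],"rot": [0,0,0.026]},
    {"grip": 1,"linear": [41.7,-56.2,215],"rot": [0,0,0.026]},
    {"grip": 0.5,"linear": [41.7,-56.2,215],"rot": [0,0,0.026]},
    {"grip": 0.3,"linear": [41.7,-56.2,215],"rot": [0,0,0.026]},
  ],
)

```text
clock: 5.12
position: [469.8, -14.0, 96.2]
ee_rot: [-0.651, 0.759, -0.0, 0.001]
contact_force: [0.6, -0.3, 0.5]
gripper_width: 51.8
grasp_force: 0.0
```

```bash
python3 - <<'E'
from h import *
p=shot("wrist");s=arm.read_state();print(s["position"],s["gripper_width"],s["contact_force"])
print(tool_delta([469,-13,95],-1.722,s=s))
save(p,"w2")
E
```

```text
[469.7872295  -14.14083951  96.30163711] 44.12463049431319 [-0.17284163  0.39514002  0.32423664]
(array([-1. ,  1. ,  1.3]), array([-0.0021,  0.0009, -0.0022]))
```

View pics/w2.png

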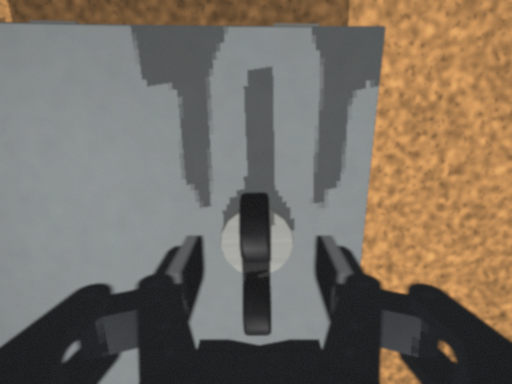

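The wing (256,265) stands centred between the fingers at columns 200 and 320. Now I close on it.

>>> arm_command(
  rows=[
    {"grip": 0.05,"linear": [0,0,0],"rot": [0,0,0]},
    {"grip": 0,"linear": [0,0,0],"rot": [0,0,0]},
    {"grip": 0,"linear": [0,0,0],"rot": [0,0,0]},
    {"grip": 0,"linear": [0,0,0],"rot": [0,0,0]},
  ],
)

```text
clock: 5.68
position: [470.9, -14.5, 96.3]
ee_rot: [-0.651, 0.759, -0.001, 0.002]
contact_force: [4.7, -4.1, 1.0]
gripper_width: 10.9
grasp_force: 62.4
```

```bash
python3 - <<'E'
from h import *
p=shot("wrist");s=arm.read_state();print(s["position"],s["gripper_width"],s["contact_force"],s["grasp_force"],s["joints"].round(3))
print(at_z(p,(257,241),88))
E
```

```text
[470.94605017 -14.50778395  96.29924108] 10.97797291759274 [ 3.21831323 -2.53168415  1.53338371] 62.408069372177124 [ 0.316  0.279 -0.546  0.002 -0.742 -0.47 ]
[471.92784029 -14.5979174   88.        ]
```

>>> arm_command(
  rows=[
    {"grip": 0,"linear": [0,0,0],"rot": [0,0,-0.17]},
    {"grip": 0,"linear": [0,0,0],"rot": [0,0,-0.35]},
    {"grip": 0,"linear": [0,0,0],"rot": [0,0,-0.53]},
    {"grip": 0,"linear": [0,0,0],"rot": [0,0,-0.71]},
    {"grip": 0,"linear": [0,0,0],"rot": [0,0,-0.89]},
    {"grip": 0,"linear": [0,0,0],"rot": [0,0,-1.07]},
    {"grip": 0,"linear": [0,0,0],"rot": [0,0,-1.25]},
    {"grip": 0,"linear": [0,0,0],"rot": [0,0,-1.43]},
    {"grip": 0,"linear": [0,0,0],"rot": [0,0,-1.58]},
    {"grip": 0,"linear": [0,0,0],"rot": [0,0,-1.58]},
  ],
)

```text
clock: 6.98
position: [471.4, -14.3, 96.3]
ee_rot: [0.997, -0.073, 0.003, -0.001]
contact_force: [5.7, -1.9, 1.5]
gripper_width: 10.9
grasp_force: 62.4
```

```bash
python3 - <<'E'
from h import *
s=arm.read_state();T=toolT(s);print(s["position"],s["gripper_width"],s["contact_force"],s["wrist_torque"],s["joints"].round(3))
print("xyaw",np.arctan2(T[1,0],T[0,0]),T[:3,2].round(4))
E
```

```text
[471.39257363 -14.29611275  96.29230603] 10.911622712551969 [ 5.70898531 -1.94663474  1.52759504] [-0.83776283 -1.28321033 -0.41923331] [ 3.160e-01  2.790e-01 -5.460e-01  1.000e-03 -7.410e-01  1.108e+00]
xyaw -0.14553825888068508 [ 5.1e-03  8.0e-04 -1.0e+00]
```

```bash
cat >> h.py <<'E'
def arc(ths,hinge,yaw,G0,phi,s=None):
    """rows of linear/rot for hatch angles ths; G0=(rel u, rel z) of the grasp point when shut; phi(th)=tool tilt"""
    s=s or arm.read_state();T=toolT(s);R0=T[:3,:3];u=np.array([np.cos(yaw),np.sin(yaw),0]);y=np.cross([0,0,1],u)
    out=[]
    for t in ths:
        g=np.array(hinge)+u*(G0[0]*np.cos(t)+G0[1]*np.sin(t))+np.array([0,0,-G0[0]*np.sin(t)+G0[1]*np.cos(t)])
        Rt=R.from_rotvec(y*phi(t)).as_matrix()@down(yaw);pos=g+19*Rt[:,2]
        out.append((round(t,2),(R0.T@(pos-T[:3,3])).round(0).astype(int).tolist(),R.from_matrix(R0.T@Rt).as_rotvec().round(2).tolist()))
    for o in out: print(*o)
E
python3 - <<'E'
from h import *
u=np.array([np.cos(-.148),np.sin(-.148)]);k=np.array([471.2,-14.4]);h=k+165*u;print(h)
arc(np.linspace(0.08,.8,10),[*h,75],-.148,(-165,40),lambda t:.33*t)
E
```

```text
[634.39621612 -38.73094831]
0.08 [3, 0, -13] [-0.0, -0.03, 0.0]
0.16 [7, 0, -25] [-0.0, -0.06, 0.0]
0.24 [13, 0, -38] [-0.0, -0.08, 0.0]
0.32 [19, 0, -50] [-0.0, -0.11, 0.0]
0.4 [26, 0, -61] [-0.0, -0.14, 0.0]
0.48 [34, 0, -71] [-0.0, -0.16, 0.0]
0.56 [43, 0, -81] [-0.0, -0.19, 0.0]
0.64 [53, 0, -90] [-0.0, -0.22, 0.0]
0.72 [63, 0, -99] [-0.0, -0.24, 0.0]
0.8 [74, 0, -106] [-0.0, -0.27, 0.0]
```

>>> arm_command(
  rows=[
    {"grip": 0,"linear": [3,0,-13],"rot": [0,-0.03,0]},
    {"grip": 0,"linear": [7,0,-25],"rot": [0,-0.06,0]},
    {"grip": 0,"linear": [13,0,-38],"rot": [0,-0.08,0]},
    {"grip": 0,"linear": [19,0,-50],"rot": [0,-0.11,0]},
    {"grip": 0,"linear": [26,0,-61],"rot": [0,-0.14,0]},
    {"grip": 0,"linear": [34,0,-71],"rot": [0,-0.16,0]},
    {"grip": 0,"linear": [43,0,-81],"rot": [0,-0.19,0]},
    {"grip": 0,"linear": [53,0,-90],"rot": [0,-0.22,0]},
    {"grip": 0,"linear": [63,0,-99],"rot": [0,-0.24,0]},
    {"grip": 0,"linear": [74,0,-106],"rot": [0,-0.27,0]},
  ],
)

```text
clock: 8.22
position: [535.4, -24.5, 198.7]
ee_rot: [0.987, -0.073, -0.144, -0.01]
contact_force: [-9.4, 1.5, -2.5]
gripper_width: 11.2
grasp_force: 58.9
```

```bash
python3 - <<'E'
from h import *
s=arm.read_state();print(s["position"],s["contact_force"],s["gripper_width"],s["grasp_force"],s["joints"].round(2))
arc(np.linspace(.88,1.6,10),[634.4,-38.7,75],-.148,(-165,40),lambda t:.33*t)
E
```

```text
[535.44224925 -24.54014643 198.65588477] [-9.39847214  1.53603265 -2.54018009] 11.192373219251103 58.942278027534485 [ 0.2   0.41 -0.03 -0.1  -1.4   1.25]
0.88 [16, -1, -16] [0.0, -0.0, 0.0]
0.96 [26, -1, -25] [0.0, -0.03, 0.0]
1.04 [37, -1, -33] [0.0, -0.05, 0.0]
1.12 [48, 0, -40] [0.0, -0.08, 0.0]
1.2 [59, 0, -46] [0.0, -0.11, 0.0]
1.28 [72, 0, -51] [0.0, -0.13, 0.0]
1.36 [84, 0, -55] [0.0, -0.16, 0.0]
1.44 [97, 0, -58] [0.0, -0.18, 0.0]
1.52 [110, 0, -60] [0.0, -0.21, 0.0]
1.6 [123, 0, -61] [0.0, -0.24, 0.0]
```

>>> arm_command(
  rows=[
    {"grip": 0,"linear": [12,-1,-9],"rot": [0,-0.03,0]},
    {"grip": 0,"linear": [22,-1,-18],"rot": [0,-0.05,0]},
    {"grip": 0,"linear": [33,-1,-26],"rot": [0,-0.08,0]},
    {"grip": 0,"linear": [44,0,-33],"rot": [0,-0.1,0]},
    {"grip": 0,"linear": [56,0,-39],"rot": [0,-0.13,0]},
    {"grip": 0,"linear": [68,0,-44],"rot": [0,-0.15,0]},
    {"grip": 0,"linear": [80,0,-48],"rot": [0,-0.17,0]},
    {"grip": 0,"linear": [92,0,-51],"rot": [0,-0.19,0]},
    {"grip": 0,"linear": [102,0,-53],"rot": [0,-0.21,0]},
    {"grip": 0,"linear": [105,0,-53],"rot": [0,-0.21,0]},
  ],
)

```text
clock: 9.48
position: [652.7, -43.2, 224.0]
ee_rot: [0.967, -0.071, -0.244, -0.016]
contact_force: [-8.3, -2.0, 2.6]
gripper_width: 10.9
grasp_force: 60.2
```

```bash
python3 - <<'E'
from h import *
s=arm.read_state();T=toolT(s);print(s["position"],s["contact_force"],s["gripper_width"],s["grasp_force"],s["joints"].round(2))
g=T[:3,3]-19*T[:3,2];r=g-[634.4,-38.7,75];x=r[:2]@[np.cos(.148),-np.sin(.148)];print("theta",np.arctan2(r[2],x),np.arctan2(40,-165), np.hypot(r[2],x),x,r[2])
print("th",np.arctan2(40,-165)-np.arctan2(r[2],x))
arc([1.52,1.58],[634.4,-38.7,75],-.148,(-165,40),lambda t:.33*t)
cv2.imwrite("pics/s2.png",cv2.resize(shot("side")["frame"][120:260,180:380,::-1],(800,560)))
E
```

```text
[652.65686912 -43.17412966 224.03828748] [-8.28522645 -2.00064642  2.5776277 ] 10.894988053662516 60.203638672828674 [ 0.12  0.71  0.52 -0.13 -1.85  1.3 ]
theta 1.4050435337982723 2.9037567261323423 168.06759871624556 27.730288779429575 165.76413611651463
th 1.49871319233407
1.52 [3, -2, -3] [0.0, -0.01, 0.0]
1.58 [12, -2, -6] [0.0, -0.03, 0.0]
```

View pics/s2.png

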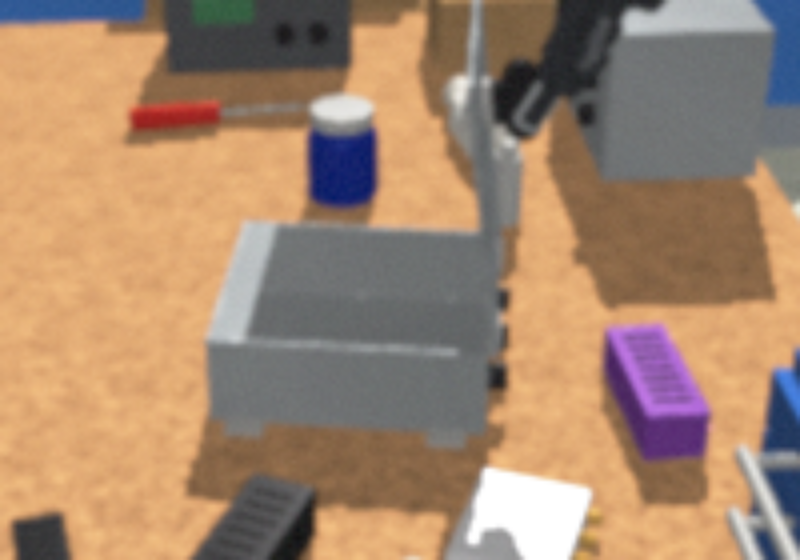

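The hatch stands nearly upright at (485,110), and the enclosure is open with its floor visible. I nudge it a little further, let go and back off.

>>> arm_command(
  rows=[
    {"grip": 0,"linear": [5,0,-2],"rot": [0,0,0]},
    {"grip": 0,"linear": [7,0,-3],"rot": [0,0,0]},
    {"grip": 0,"linear": [7,0,-3],"rot": [0,0,0]},
  ],
)

```text
clock: 9.9
position: [659.5, -44.3, 222.9]
ee_rot: [0.967, -0.071, -0.244, -0.016]
contact_force: [-6.7, -3.3, -0.8]
gripper_width: 10.6
grasp_force: 60.0
```

>>> arm_command(
  rows=[
    {"grip": 0.6,"linear": [0,0,0],"rot": [0,0,0]},
    {"grip": 0.6,"linear": [0,0,0],"rot": [0,0,0]},
    {"grip": 0.6,"linear": [0,0,0],"rot": [0,0,0]},
    {"grip": 0.6,"linear": [0,0,-20],"rot": [0,0,0]},
    {"grip": 0.6,"linear": [0,0,-50],"rot": [0,0,0]},
    {"grip": 0.6,"linear": [-5,0,-85],"rot": [0,0,0]},
    {"grip": 0.6,"linear": [-25,0,-130],"rot": [0,0,0]},
    {"grip": 0.6,"linear": [-45,0,-165],"rot": [0,0,0]},
    {"grip": 0.6,"linear": [-45,0,-165],"rot": [0,0,0]},
  ],
)

```text
clock: 11.02
position: [700.2, -48.2, 395.1]
ee_rot: [0.97, -0.07, -0.232, -0.018]
contact_force: [-0.9, 0.4, 0.6]
gripper_width: 51.0
grasp_force: 0.0
```

```bash
python3 - <<'E'
from h import *
s=arm.read_state();T=toolT(s);print(s["position"],s["contact_force"],s["joints"].round(2))
for P,a in[((530,-150,400),-.8),((430,-290,250),-1.91)]: print(tool_delta(P,a,s=s))
E
```

```text
[700.20358631 -48.23544089 395.12251559] [-0.87613396  0.36392     0.60171532] [ 0.11  0.83  1.17 -0.16 -2.36  1.23]
(array([-139.3,  125.3,   65.1]), array([0.1526, 0.4537, 0.6432]))
(array([-141.7,  278.5,  234.3]), array([0.4131, 0.3418, 1.7291]))
```

>>> arm_command(
  rows=[
    {"grip": 1,"linear": [-45,25,15],"rot": [0.04,0.035,0.17]},
    {"grip": 1,"linear": [-90,60,30],"rot": [0.08,0.07,0.345]},
    {"grip": 1,"linear": [-125,100,50],"rot": [0.124,0.103,0.52]},
    {"grip": 1,"linear": [-138,140,80],"rot": [0.165,0.137,0.69]},
    {"grip": 1,"linear": [-139,180,110],"rot": [0.207,0.171,0.865]},
    {"grip": 1,"linear": [-140,220,145],"rot": [0.248,0.205,1.037]},
    {"grip": 1,"linear": [-141,250,180],"rot": [0.289,0.239,1.21]},
    {"grip": 1,"linear": [-142,278,210],"rot": [0.33,0.273,1.383]},
    {"grip": 1,"linear": [-142,278,234],"rot": [0.372,0.308,1.556]},
    {"grip": 1,"linear": [-142,278,234],"rot": [0.413,0.342,1.729]},
  ],
)

```text
clock: 12.28
position: [425.5, -289.1, 246.5]
ee_rot: [-0.575, 0.818, 0.004, -0.005]
contact_force: [0.2, 0.3, 1.2]
gripper_width: 85.4
grasp_force: 0.0
```

>>> arm_command(
  rows=[
    {"grip": 1,"linear": [0,0,0],"rot": [0,0,0]},
    {"grip": 1,"linear": [0,0,0],"rot": [0,0,0]},
  ],
)

```text
clock: 12.52
position: [428.4, -289.4, 249.1]
ee_rot: [-0.579, 0.815, 0.003, -0.004]
contact_force: [-0.4, -0.4, 0.3]
gripper_width: 85.4
grasp_force: 0.0
```

```bash
python3 - <<'E'
from h import *
p=shot("wrist");s=arm.read_state();T=toolT(s);print(s["position"],np.arctan2(T[1,0],T[0,0]),T[:3,2].round(3),s["joints"].round(2))
save(p,"w3")
for d in models.tip_of(p,"receiver_mid")[:4]: print(np.round(d["pixel"]),d["score"],at_z(p,d["pixel"],21).round())
g=cv2.cvtColor(p["frame"],cv2.COLOR_RGB2GRAY)
m=(g<60).astype(np.uint8);n,l,st,c=cv2.connectedComponentsWithStats(m)
for i in range(1,n):
    if st[i,4]>300: print(st[i],c[i].round())
E
```

```text
[ 428.61129695 -289.49593714  249.07483547] -1.907617907014306 [-0.01  0.   -1.  ] [-0.28  0.19 -0.22  0.   -1.17 -0.06]
[251. 157.] 0.79 [ 433. -299.   21.]
[216.  20.] 0.76 [ 418. -446.   21.]
[366. 112.] 0.62 [ 293. -305.   21.]
[120. 219.] 0.37 [ 610. -280.   21.]
[ 330   62   71   94 3426] [365. 109.]
[ 227   97   53  117 4873] [252. 154.]
[    0   245   512   139 32169] [259. 339.]
```

View pics/w3.png

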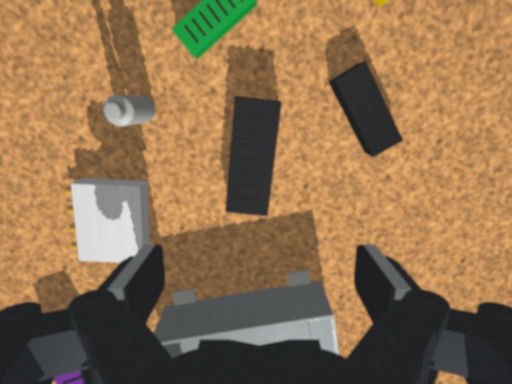

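The receiver is at (252,155), with top corners (236,97), (280,101), (267,214) and (227,212). The smaller black look-alike is at (365,110), and the gap on both sides is enough for the fingers.

```bash
python3 - <<'E'
from h import *
p=shot("wrist")
c=np.array([at_z(p,x,42) for x in[(236,97),(280,101),(267,214),(227,212)]]);print(c.round(),c.mean(0))
d=(c[0]+c[1]-c[2]-c[3])/2;a=np.arctan2(d[1],d[0]);print(np.linalg.norm(d),a)
print(tool_delta([*c.mean(0)[:2],10],a))
E
```

```text
[[ 425. -367.   42.]
 [ 383. -348.   42.]
 [ 436. -233.   42.]
 [ 479. -251.   42.]] [ 430.83817459 -299.90746262   42.        ]
127.67314203936068 -2.0094702318384505
(array([  8.2,  -7.7, 238.9]), array([ 0.009 , -0.0036,  0.1009]))
```

>>> arm_command(
  rows=[
    {"grip": 1,"linear": [8,-8,40],"rot": [0.009,-0.004,0.1]},
    {"grip": 1,"linear": [8,-8,95],"rot": [0.009,-0.004,0.1]},
    {"grip": 1,"linear": [8,-8,150],"rot": [0.009,-0.004,0.1]},
    {"grip": 1,"linear": [8,-8,190],"rot": [0.009,-0.004,0.1]},
    {"grip": 1,"linear": [8,-8,220],"rot": [0.009,-0.004,0.1]},
    {"grip": 1,"linear": [8,-8,240],"rot": [0.009,-0.004,0.1]},
    {"grip": 1,"linear": [8,-8,242],"rot": [0.009,-0.004,0.1]},
    {"grip": 0.3,"linear": [8,-8,242],"rot": [0.009,-0.004,0.1]},
    {"grip": 0.3,"linear": [8,-8,242],"rot": [0.009,-0.004,0.1]},
    {"grip": 0.3,"linear": [8,-8,242],"rot": [0.009,-0.004,0.1]},
  ],
)

```text
clock: 13.92
position: [431.5, -300.0, 8.2]
ee_rot: [-0.536, 0.844, -0.001, 0.001]
contact_force: [0.6, 0.7, 2.7]
gripper_width: 49.1
grasp_force: 63.5
```

>>> arm_command(
  rows=[
    {"grip": 0.3,"linear": [0,0,0],"rot": [0,0,0]},
    {"grip": 0.3,"linear": [0,0,0],"rot": [0,0,0]},
    {"grip": 0.3,"linear": [0,0,0],"rot": [0,0,0]},
  ],
)

```text
clock: 14.3
position: [431.6, -300.0, 8.2]
ee_rot: [-0.536, 0.844, -0.001, 0.001]
contact_force: [-0.8, 0.9, 6.1]
gripper_width: 49.1
grasp_force: 63.7
```

```bash
python3 - <<'E'
from h import *
for z in (150,14): print(tool_delta([537,-24,z],-1.719))
E
```

```text
(array([-294.7,   21.4, -141.8]), array([-2.300e-03, -2.000e-04, -2.903e-01]))
(array([-294.7,   21.7,   -5.8]), array([-2.300e-03, -2.000e-04, -2.903e-01]))
```

>>> arm_command(
  rows=[
    {"grip": 0.3,"linear": [0,0,-30],"rot": [0,0,0]},
    {"grip": 0.3,"linear": [0,0,-75],"rot": [0,0,0]},
    {"grip": 0.3,"linear": [-10,2,-115],"rot": [0,0,-0.05]},
    {"grip": 0.3,"linear": [-50,4,-140],"rot": [0,0,-0.1]},
    {"grip": 0.3,"linear": [-100,8,-145],"rot": [0,0,-0.15]},
    {"grip": 0.3,"linear": [-150,11,-145],"rot": [0,0,-0.2]},
    {"grip": 0.3,"linear": [-200,15,-145],"rot": [0,0,-0.25]},
    {"grip": 0.3,"linear": [-245,18,-145],"rot": [0,0,-0.29]},
    {"grip": 0.3,"linear": [-280,21,-145],"rot": [0,0,-0.29]},
    {"grip": 0.3,"linear": [-295,21,-145],"rot": [0,0,-0.29]},
  ],
)

```text
clock: 15.55
position: [536.7, -22.2, 151.2]
ee_rot: [-0.653, 0.757, 0.001, -0.0]
contact_force: [0.3, 0.1, -3.1]
gripper_width: 49.7
grasp_force: 63.5
```

```bash
python3 - <<'E'
from h import *
s=arm.read_state();print(s["position"],s["gripper_width"],s["contact_force"],tool_delta([537,-24,14],-1.719,s=s))
a=shot("side")["frame"][90:240,200:350,::-1];b=shot("top")["frame"][120:240,210:330,::-1]
f=np.hstack([cv2.resize(a,(400,400)),cv2.resize(b,(400,400))]);cv2.imwrite("pics/d.png",f)
E
```

```text
[536.66884622 -22.17088684 151.2277907 ] 49.71738872822483 [ 0.32922955  0.1242635  -3.11263836] (array([  1.8,  -0.8, 137.2]), array([0.0016, 0.0001, 0.0009]))
```

View pics/d.png

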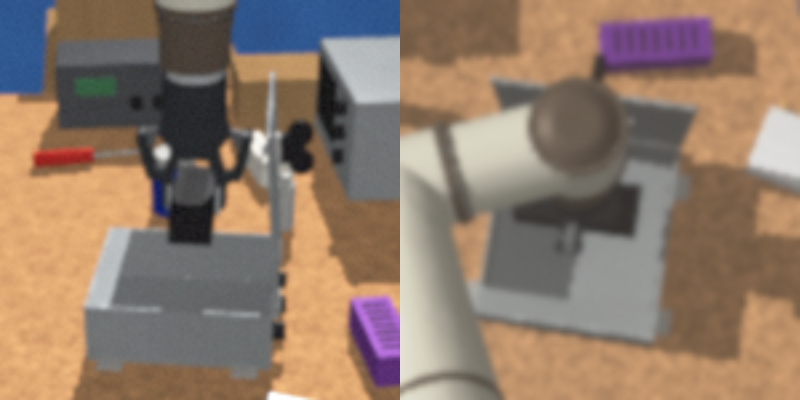

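The receiver hangs over the open enclosure at (190,205) in the side view, clear of the upright hatch at (272,150). I lower it 10 mm further towards the front.

>>> arm_command(
  rows=[
    {"grip": 0.3,"linear": [2,9,30],"rot": [0,0,0]},
    {"grip": 0.3,"linear": [2,9,65],"rot": [0,0,0]},
    {"grip": 0.3,"linear": [2,9,100],"rot": [0,0,0]},
    {"grip": 0.3,"linear": [2,9,122],"rot": [0,0,0]},
    {"grip": 0.3,"linear": [2,9,133],"rot": [0,0,0]},
    {"grip": 0.3,"linear": [2,9,137],"rot": [0,0,0]},
    {"grip": 0.3,"linear": [2,9,137],"rot": [0,0,0]},
  ],
)

```text
clock: 16.52
position: [528.2, -24.6, 15.5]
ee_rot: [-0.652, 0.758, -0.0, 0.0]
contact_force: [0.0, 0.0, -3.1]
gripper_width: 49.4
grasp_force: 63.3
```

>>> arm_command(
  rows=[
    {"grip": 0.3,"linear": [0,0,1.5],"rot": [0,0,0]},
    {"grip": 0.3,"linear": [0,0,3],"rot": [0,0,0]},
    {"grip": 0.3,"linear": [0,0,3],"rot": [0,0,0]},
  ],
)

```text
clock: 16.9
position: [528.0, -24.3, 12.2]
ee_rot: [-0.653, 0.758, -0.0, 0.0]
contact_force: [0.3, -0.3, -2.9]
gripper_width: 49.1
grasp_force: 63.5
```

>>> arm_command(
  rows=[
    {"grip": 0.3,"linear": [0,0,1],"rot": [0,0,0]},
    {"grip": 0.3,"linear": [0,0,1.5],"rot": [0,0,0]},
    {"grip": 0.75,"linear": [0,0,1.5],"rot": [0,0,0]},
    {"grip": 0.75,"linear": [0,0,1.5],"rot": [0,0,0]},
    {"grip": 0.75,"linear": [0,0,1.5],"rot": [0,0,0]},
    {"grip": 0.75,"linear": [0,0,-20],"rot": [0,0,0]},
    {"grip": 0.75,"linear": [0,0,-60],"rot": [0,0,0]},
    {"grip": 0.75,"linear": [0,0,-115],"rot": [0,0,0]},
    {"grip": 0.75,"linear": [0,0,-170],"rot": [0,0,0]},
    {"grip": 0.75,"linear": [0,0,-200],"rot": [0,0,0]},
  ],
)

```text
clock: 18.15
position: [528.8, -24.4, 215.3]
ee_rot: [-0.653, 0.758, -0.001, 0.002]
contact_force: [1.2, 0.1, -0.5]
gripper_width: 64.1
grasp_force: 0.0
```

```bash
python3 - <<'E'
from h import *
p=shot("wrist");s=arm.read_state();print(s["position"],s["gripper_width"],s["contact_force"],s["joints"].round(2))
q=shot("side")
f=np.hstack([cv2.resize(p["frame"],(400,300)),cv2.resize(q["frame"][110:230,200:360],(400,300))])[:,:,::-1];cv2.imwrite("pics/e.png",f)
u=np.array([np.cos(-.148),np.sin(-.148),0]);y=np.cross([0,0,1],u);Rt=R.from_rotvec(y*.49).as_matrix()@down(-.148)
Kn=np.array([659.5,-44.3,222.9])
for P in(Kn-175*Rt[:,2],Kn-80*Rt[:,2],Kn): print(P.round(),tool_delta(P,Rt=Rt,s=s))
print(tool_delta([560,-30,410],-.148,s=s))
E
```

```text
[530.6345548  -24.38655901 218.66855122] 64.00617389901166 [0.90948545 0.25442082 2.40599206] [ 0.26  0.23 -0.25  0.   -1.08 -0.41]
[741. -56. 377.] (array([   0.3, -214.4, -156.3]), array([-0.3944, -0.3906, -1.5343]))
[697. -50. 293.] (array([   0.5, -168.8,  -73. ]), array([-0.3944, -0.3906, -1.5343]))
[660. -44. 223.] (array([   0.7, -130.4,   -2.8]), array([-0.3944, -0.3906, -1.5343]))
(array([   0.8,  -31.9, -191. ]), array([-0.0103, -0.0065, -1.5707]))
```

View pics/e.png

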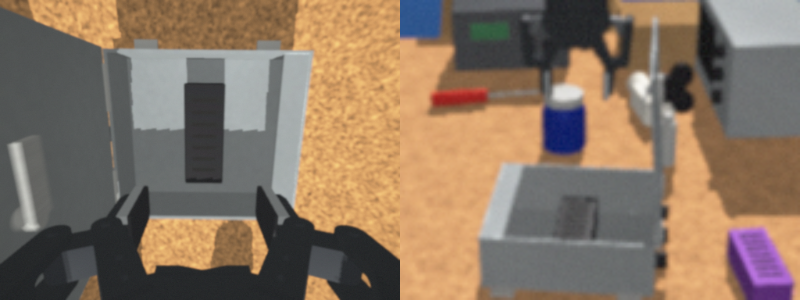

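The receiver lies flat, ribs up, on the enclosure floor at (205,132) in the wrist half. The hatch is upright at (655,110) in the side half. Next I rise and turn, then go over the hatch.

>>> arm_command(
  rows=[
    {"grip": 0.6,"linear": [0,0,-30],"rot": [0,0,0]},
    {"grip": 0.6,"linear": [0,0,-70],"rot": [0,0,-0.17]},
    {"grip": 0.6,"linear": [0,0,-115],"rot": [0,0,-0.35]},
    {"grip": 0.6,"linear": [0,0,-155],"rot": [0,0,-0.53]},
    {"grip": 0.6,"linear": [0,0,-185],"rot": [0,0,-0.71]},
    {"grip": 0.6,"linear": [0,0,-195],"rot": [0,0,-0.89]},
    {"grip": 0.6,"linear": [0,-10,-195],"rot": [0,0,-1.07]},
    {"grip": 0.6,"linear": [0,-20,-195],"rot": [0,0,-1.25]},
    {"grip": 0.6,"linear": [1,-30,-195],"rot": [0,0,-1.43]},
    {"grip": 0.6,"linear": [1,-32,-195],"rot": [0,0,-1.57]},
  ],
)

```text
clock: 19.5
position: [559.7, -30.1, 404.8]
ee_rot: [0.997, -0.073, -0.002, 0.0]
contact_force: [-0.1, 0.7, -0.0]
gripper_width: 51.1
grasp_force: 0.0
```

```bash
cat > k.py <<'E'
from h import *
s=arm.read_state();print(s["position"],s["joints"].round(2))
u=np.array([np.cos(-.148),np.sin(-.148),0]);y=np.cross([0,0,1],u);Rt=R.from_rotvec(y*.49).as_matrix()@down(-.148)
Kn=np.array([659.5,-44.3,222.9])
for d in((-45,0,-165),(-25,0,-130),(-5,0,-85),(0,0,-50),(0,0,0)): P=Kn+Rt@np.array(d);print(P.round(),tool_delta(P,Rt=Rt,s=s))
E
python3 k.py
```

```text
[559.67594074 -30.14397905 404.7923285 ] [ 0.23  0.21  0.18 -0.   -1.55  1.19]
[697. -50. 390.] (array([138.8,  -0.3,  14.7]), array([ 0.0013, -0.4866,  0.0025]))
[698. -50. 349.] (array([140.1,  -0.4,  54.9]), array([ 0.0013, -0.4866,  0.0025]))
[695. -50. 300.] (array([136.8,  -0.4, 104.1]), array([ 0.0013, -0.4866,  0.0025]))
[683. -48. 267.] (array([124.8,  -0.5, 137.3]), array([ 0.0013, -0.4866,  0.0025]))
[660. -44. 223.] (array([101.4,  -0.6, 181.5]), array([ 0.0013, -0.4866,  0.0025]))
```

>>> arm_command(
  rows=[
    {"grip": 0.6,"linear": [35,0,0],"rot": [0,-0.12,0]},
    {"grip": 0.6,"linear": [75,0,2],"rot": [0,-0.25,0]},
    {"grip": 0.6,"linear": [115,0,8],"rot": [0,-0.38,0]},
    {"grip": 0.6,"linear": [138,0,14],"rot": [0,-0.487,0]},
    {"grip": 0.6,"linear": [140,0,40],"rot": [0,-0.487,0]},
    {"grip": 0.6,"linear": [140,0,70],"rot": [0,-0.487,0]},
    {"grip": 0.6,"linear": [137,0,104],"rot": [0,-0.487,0]},
    {"grip": 0.6,"linear": [131,0,120],"rot": [0,-0.487,0]},
    {"grip": 0.6,"linear": [125,0,137],"rot": [0,-0.487,0]},
    {"grip": 0.6,"linear": [125,0,137],"rot": [0,-0.487,0]},
  ],
)

```text
clock: 20.75
position: [682.0, -48.6, 267.2]
ee_rot: [0.967, -0.073, -0.243, -0.018]
contact_force: [-0.4, 0.3, 0.1]
gripper_width: 51.3
grasp_force: 0.0
```

```bash
python3 k.py; python3 - <<'E'
from h import *
print(arm.read_state()["contact_force"])
p=shot("wrist");q=shot("side")
f=np.hstack([cv2.resize(p["frame"],(400,300)),cv2.resize(q["frame"][90:210,230:390],(400,300))])[:,:,::-1];cv2.imwrite("pics/f.png",f)
E
```

```text
[682.04731004 -48.64838482 267.16976952] [ 0.11  0.76  0.71 -0.13 -2.    1.29]
[697. -50. 390.] (array([ -44.7,   -0.9, -115. ]), array([-0.0002,  0.003 , -0.0019]))
[698. -50. 349.] (array([-24.6,  -0.9, -80.1]), array([-0.0002,  0.003 , -0.0019]))
[695. -50. 300.] (array([ -4.5,  -1. , -35.1]), array([-0.0002,  0.003 , -0.0019]))
[683. -48. 267.] (array([ 0.6, -1. , -0.1]), array([-0.0002,  0.003 , -0.0019]))
[660. -44. 223.] (array([ 0.7, -1. , 49.9]), array([-0.0002,  0.003 , -0.0019]))
[-0.38427175  0.25071705  0.12344311]
```

View pics/f.png

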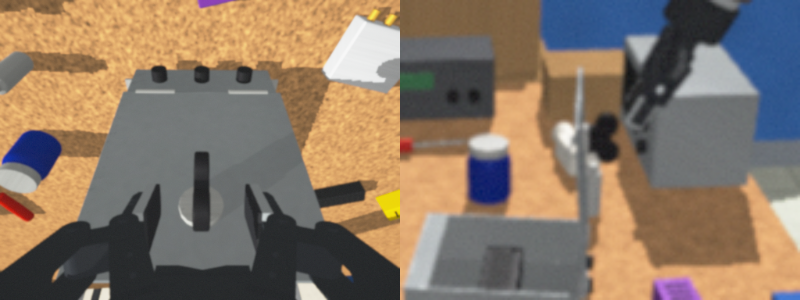

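The wing at (202,190) stands centred between the fingers and still points at the hinges. I go down and close on it.

>>> arm_command(
  rows=[
    {"grip": 0.6,"linear": [0,-1,15],"rot": [0,0,0]},
    {"grip": 0.6,"linear": [0,-1,30],"rot": [0,0,0]},
    {"grip": 0.6,"linear": [0,-1,42],"rot": [0,0,0]},
    {"grip": 0.6,"linear": [0,-1,49],"rot": [0,0,0]},
    {"grip": 0.6,"linear": [0,-1,49],"rot": [0,0,0]},
    {"grip": 0,"linear": [0,-1,49],"rot": [0,0,0]},
    {"grip": 0,"linear": [0,-1,49],"rot": [0,0,0]},
    {"grip": 0,"linear": [0,-1,49],"rot": [0,0,0]},
    {"grip": 0,"linear": [0,-1,49],"rot": [0,0,0]},
    {"grip": 0,"linear": [0,-1,49],"rot": [0,0,0]},
  ],
)

```text
clock: 22.1
position: [660.8, -44.5, 227.1]
ee_rot: [0.968, -0.073, -0.24, -0.018]
contact_force: [1.3, -0.2, 2.1]
gripper_width: 11.1
grasp_force: 58.6
```

```bash
python3 - <<'E'
from h import *
s=arm.read_state();T=toolT(s);print(s["position"],s["contact_force"],s["gripper_width"],s["grasp_force"])
g=T[:3,3]-19*T[:3,2];r=g-[634.4,-38.7,75];x=r[:2]@[np.cos(.148),-np.sin(.148)];print(np.arctan2(40,-165)-np.arctan2(r[2],x),np.hypot(x,r[2]))
arc(np.linspace(1.44,.72,10),[634.4,-38.7,75],-.148,(-165,40),lambda t:.33*t)
E
```

```text
[660.75191809 -44.53530877 227.11019037] [ 1.31090816 -0.17409737  2.10248197] 11.055164367039238 58.590062856674194
1.541762974031264 172.6645013216139
1.44 [-15, -2, 8] [-0.0, 0.01, -0.0]
1.36 [-27, -2, 14] [-0.0, 0.04, -0.0]
1.28 [-39, -2, 20] [-0.0, 0.06, -0.0]
1.2 [-50, -2, 28] [-0.0, 0.09, -0.0]
1.12 [-60, -2, 36] [-0.0, 0.12, -0.0]
1.04 [-69, -2, 45] [-0.0, 0.14, -0.0]
0.96 [-78, -2, 55] [-0.0, 0.17, -0.0]
0.88 [-86, -2, 65] [-0.0, 0.2, -0.0]
0.8 [-93, -2, 77] [-0.0, 0.22, -0.0]
0.72 [-99, -2, 88] [-0.0, 0.25, -0.0]
```

```bash
python3 - <<'E'
from h import *
arc(np.linspace(1.45,.73,10),[634.4,-38.7,75],-.148,(-168,40),lambda t:.32*t)
E
```

```text
1.45 [-15, -2, 5] [-0.0, 0.02, -0.0]
1.37 [-27, -2, 11] [-0.0, 0.05, -0.0]
1.29 [-39, -2, 17] [-0.0, 0.07, -0.0]
1.21 [-50, -2, 25] [-0.0, 0.1, -0.0]
1.13 [-61, -2, 33] [-0.0, 0.12, -0.0]
1.05 [-71, -2, 42] [-0.0, 0.15, -0.0]
0.97 [-80, -2, 52] [-0.0, 0.18, -0.0]
0.89 [-88, -2, 63] [-0.0, 0.2, -0.0]
0.81 [-95, -2, 74] [-0.0, 0.23, -0.0]
0.73 [-101, -2, 86] [-0.0, 0.25, -0.0]
```

>>> arm_command(
  rows=[
    {"grip": 0,"linear": [-14,0,5],"rot": [0,0.02,0]},
    {"grip": 0,"linear": [-27,0,11],"rot": [0,0.05,0]},
    {"grip": 0,"linear": [-39,0,17],"rot": [0,0.07,0]},
    {"grip": 0,"linear": [-50,0,25],"rot": [0,0.1,0]},
    {"grip": 0,"linear": [-61,0,33],"rot": [0,0.12,0]},
    {"grip": 0,"linear": [-71,0,42],"rot": [0,0.15,0]},
    {"grip": 0,"linear": [-80,0,52],"rot": [0,0.18,0]},
    {"grip": 0,"linear": [-88,0,63],"rot": [0,0.2,0]},
    {"grip": 0,"linear": [-95,0,74],"rot": [0,0.23,0]},
    {"grip": 0,"linear": [-101,0,86],"rot": [0,0.25,0]},
  ],
)

```text
clock: 23.35
position: [534.8, -24.5, 199.7]
ee_rot: [0.991, -0.074, -0.113, -0.01]
contact_force: [2.7, 3.2, 3.8]
gripper_width: 10.8
grasp_force: 58.6
```

```bash
python3 - <<'E'
from h import *
s=arm.read_state();T=toolT(s);print(s["position"],s["contact_force"],s["gripper_width"],s["grasp_force"])
g=T[:3,3]-19*T[:3,2];r=g-[634.4,-38.7,75];x=r[:2]@[np.cos(.148),-np.sin(.148)];print(np.arctan2(40,-165)-np.arctan2(r[2],x),np.hypot(x,r[2]))
arc([.65,.57,.49,.41,.33,.25,.17,.1,.04,0],[634.4,-38.7,75],-.148,(-167,40),lambda t:.32*t)
E
```

```text
[534.81399832 -24.4681917  199.68148434] [2.72315532 3.2276975  3.84703878] 10.80943559509302 58.562909960746765
0.7408605285650607 172.5681183517976
0.65 [-9, -1, 13] [-0.0, 0.02, -0.0]
0.57 [-17, -1, 24] [-0.0, 0.05, -0.0]
0.49 [-23, 0, 36] [-0.0, 0.07, -0.0]
0.41 [-29, 0, 48] [-0.0, 0.1, -0.0]
0.33 [-34, 0, 61] [-0.0, 0.12, -0.0]
0.25 [-37, 0, 74] [-0.0, 0.15, -0.0]
0.17 [-40, 0, 87] [-0.0, 0.17, -0.0]
0.1 [-41, 0, 99] [-0.0, 0.2, -0.0]
0.04 [-41, 0, 109] [-0.0, 0.21, -0.0]
0 [-41, 0, 116] [-0.0, 0.23, -0.0]
```

>>> arm_command(
  rows=[
    {"grip": 0,"linear": [-9,0,13],"rot": [0,0.02,0]},
    {"grip": 0,"linear": [-17,0,24],"rot": [0,0.05,0]},
    {"grip": 0,"linear": [-23,0,36],"rot": [0,0.07,0]},
    {"grip": 0,"linear": [-29,0,48],"rot": [0,0.1,0]},
    {"grip": 0,"linear": [-34,0,61],"rot": [0,0.12,0]},
    {"grip": 0,"linear": [-37,0,74],"rot": [0,0.15,0]},
    {"grip": 0,"linear": [-40,0,87],"rot": [0,0.17,0]},
    {"grip": 0,"linear": [-41,0,98],"rot": [0,0.2,0]},
    {"grip": 0,"linear": [-41,0,106],"rot": [0,0.22,0]},
    {"grip": 0,"linear": [-41,0,112],"rot": [0,0.23,0]},
  ],
)

```text
clock: 24.6
position: [470.2, -14.2, 100.9]
ee_rot: [0.997, -0.074, 0.001, -0.001]
contact_force: [-7.3, 5.6, 41.7]
gripper_width: 11.0
grasp_force: 64.3
```

>>> arm_command(
  rows=[
    {"grip": 0,"linear": [0,0,1],"rot": [0,0,0]},
    {"grip": 0,"linear": [0,0,2],"rot": [0,0,0]},
  ],
)

```text
clock: 24.85
position: [470.2, -14.2, 101.1]
ee_rot: [0.997, -0.074, 0.0, -0.001]
contact_force: [-6.0, 5.6, 30.5]
gripper_width: 10.7
grasp_force: 62.4
```

```bash
cat > st.py <<'E'
from h import *
s=arm.read_state();T=toolT(s);print(s["position"],s["contact_force"],s["wrist_torque"],s["gripper_width"],s["joints"].round(2))
print("xyaw",np.arctan2(T[1,0],T[0,0]),T[:3,2].round(3))
E
python3 st.py
```

```text
[470.16508771 -14.18076195 101.06977724] [-5.98953773  5.63321226 30.51316933] [ 1.5082649   1.42978123 -0.27465009] 10.718967990687688 [ 0.32  0.27 -0.54 -0.   -0.76  1.11]
xyaw -0.1478444538407933 [ 0.001  0.002 -1.   ]
```

>>> arm_command(
  rows=[
    {"grip": 0,"linear": [0,0,-1],"rot": [0,0,0.15]},
    {"grip": 0,"linear": [0,0,-1],"rot": [0,0,0.33]},
    {"grip": 0,"linear": [0,0,-1],"rot": [0,0,0.51]},
    {"grip": 0,"linear": [0,0,-1],"rot": [0,0,0.69]},
    {"grip": 0,"linear": [0,0,-1],"rot": [0,0,0.87]},
    {"grip": 0,"linear": [0,0,-1],"rot": [0,0,1.05]},
    {"grip": 0,"linear": [0,0,-1],"rot": [0,0,1.23]},
    {"grip": 0,"linear": [0,0,-1],"rot": [0,0,1.41]},
    {"grip": 0,"linear": [0,0,-1],"rot": [0,0,1.56]},
    {"grip": 0,"linear": [0,0,-1],"rot": [0,0,1.6]},
  ],
)

```text
clock: 26.1
position: [471.3, -13.4, 101.2]
ee_rot: [-0.642, 0.766, 0.0, 0.002]
contact_force: [0.4, 7.5, 16.4]
gripper_width: 10.9
grasp_force: 60.8
```

```bash
python3 st.py
```

```text
[471.34578719 -13.36949936 101.24139885] [ 0.37413119  7.46849382 16.35217197] [1.81423659 0.02487267 0.65747649] 10.927399771769942 [ 0.32  0.27 -0.54 -0.   -0.76 -0.49]
xyaw -1.7467303367787421 [ 0.003  0.003 -1.   ]
```

The yaw reached the stop, with 0.66 N m at the wrist. I pull up gently to test the lock.

>>> arm_command(
  rows=[
    {"grip": 0,"linear": [0,0,-2],"rot": [0,0,0]},
    {"grip": 0,"linear": [0,0,-4],"rot": [0,0,0]},
    {"grip": 0,"linear": [0,0,-4],"rot": [0,0,0]},
  ],
)

```text
clock: 26.48
position: [471.3, -13.4, 102.3]
ee_rot: [-0.643, 0.766, 0.001, 0.002]
contact_force: [9.2, 5.8, -4.7]
gripper_width: 10.8
grasp_force: 59.1
```

```bash
python3 st.py
```

```text
[471.31742818 -13.36113992 102.32839524] [ 9.18612202  5.84535301 -4.68243095] [ 1.05693069 -2.38212553  0.51590371] 10.836852305945143 [ 0.32  0.27 -0.54 -0.   -0.76 -0.49]
xyaw -1.7453522731680693 [ 0.002  0.003 -1.   ]
```

>>> arm_command(
  rows=[
    {"grip": 0,"linear": [0,0,-2],"rot": [0,0,0]},
    {"grip": 0,"linear": [0,0,-4],"rot": [0,0,0]},
    {"grip": 0,"linear": [0,0,-4],"rot": [0,0,0]},
  ],
)

```text
clock: 26.85
position: [471.4, -13.2, 104.5]
ee_rot: [-0.642, 0.766, 0.001, 0.002]
contact_force: [14.3, 4.0, -18.7]
gripper_width: 10.6
grasp_force: 59.8
```

It holds at 19 N with only play of the tongue, so the hatch is locked. I press it fully down again and then let go.

>>> arm_command(
  rows=[
    {"grip": 0,"linear": [0,0,3],"rot": [0,0,0]},
    {"grip": 0,"linear": [0,0,6],"rot": [0,0,0]},
    {"grip": 0,"linear": [0,0,8.5],"rot": [0,0,0]},
    {"grip": 0,"linear": [0,0,9.5],"rot": [0,0,0]},
    {"grip": 0,"linear": [0,0,9.5],"rot": [0,0,0]},
  ],
)

```text
clock: 27.48
position: [471.4, -13.3, 101.1]
ee_rot: [-0.643, 0.766, -0.0, 0.002]
contact_force: [-3.3, 9.6, 26.9]
gripper_width: 10.7
grasp_force: 66.3
```

```bash
python3 st.py
```

```text
[471.38405408 -13.28695837 101.12895453] [-3.3342554   9.58526021 26.90894381] [2.20360702 1.1084819  0.40160215] 10.739825033480678 [ 0.32  0.27 -0.54 -0.   -0.76 -0.49]
xyaw -1.7438474300516695 [ 0.003  0.003 -1.   ]
```

>>> arm_command(
  rows=[
    {"grip": 0,"linear": [0,0,-3],"rot": [0,0,0.01]},
    {"grip": 0.6,"linear": [0,0,-3],"rot": [0,0,0]},
    {"grip": 0.6,"linear": [0,0,-3],"rot": [0,0,0]},
    {"grip": 0.6,"linear": [0,0,-3],"rot": [0,0,0]},
    {"grip": 0.6,"linear": [0,0,-20],"rot": [0,0,0]},
    {"grip": 0.6,"linear": [0,0,-60],"rot": [0,0,0]},
    {"grip": 0.6,"linear": [0,0,-110],"rot": [0,0,0]},
    {"grip": 0.6,"linear": [0,0,-160],"rot": [0,0,0]},
    {"grip": 0.6,"linear": [0,0,-200],"rot": [0,0,0]},
    {"grip": 0.6,"linear": [0,0,-200],"rot": [0,0,0]},
  ],
)

```text
clock: 28.72
position: [469.5, -15.5, 299.2]
ee_rot: [-0.641, 0.768, 0.001, 0.001]
contact_force: [-0.6, 0.1, -0.9]
gripper_width: 50.8
grasp_force: 0.0
```

```bash
python3 - <<'E'
from h import *
p=shot("wrist");s=arm.read_state();print(s["position"],s["contact_force"],s["gripper_width"])
save(p,"end")
g=cv2.cvtColor(p["frame"],cv2.COLOR_RGB2GRAY)
# hatch model overlay check: predicted outline corners & wing; compare with edges/dark blob
u=np.array([np.cos(-.148),np.sin(-.148),0]);v=np.cross([0,0,1],u);k=np.array([471,-14.4,0])
print("pred wing ends z126",proj(p,[k+32*v+[0,0,126],k-32*v+[0,0,126]]).round())
m=(g<45).astype(np.uint8);m[240:]=0;n,l,st,c=cv2.connectedComponentsWithStats(m)
for i in range(1,n):
    if st[i,4]>150:
        pts=np.argwhere(l==i)[:,::-1].astype(np.float32);print(st[i],c[i].round(),cv2.minAreaRect(pts))
F=k-58*u
for z in(75,81,86,91): print(z,proj(p,[F+80*v+[0,0,z],F-80*v+[0,0,z]]).round(1).tolist())
# front edge: strongest horizontal gradient along rows near prediction
gx=np.abs(cv2.Sobel(cv2.GaussianBlur(g,(5,5),0),cv2.CV_32F,1,0))
for a in(80,40,0,-40,-80):
    q=proj(p,[F+a*v+[0,0,81]])[0]
    if 0<=q[1]<384: r=gx[int(q[1]),max(0,int(q[0])-15):int(q[0])+16];print(a,q.round(1),"edge col",max(0,int(q[0])-15)+int(r.argmax()))
E
```

```text
[468.22863552 -15.49458577 296.83247129] [-0.13193216  0.24170985 -0.43361199] 51.09180362180312
pred wing ends z126 [[258. 204.]
 [256. 142.]]
[  11   61   57  102 1362] [ 39. 108.] ((39.84482955932617, 109.137939453125), (111.21656799316406, 17.201147079467773), 66.80140686035156)
[254 166   9  24 176] [258. 178.] ((258.0, 177.5), (23.0, 8.0), 90.0)
75 [[306.6, 226.5], [308.2, 90.5]]
81 [[307.3, 228.3], [309.0, 90.3]]
86 [[307.9, 229.9], [309.7, 90.1]]
91 [[308.5, 231.6], [310.4, 90.0]]
80 [307.3 228.3] edge col 312
40 [307.7 196.9] edge col 307
0 [308.  163.6] edge col 323
-40 [308.5 128.1] edge col 318
-80 [309.   90.3] edge col 311
```

```bash
python3 - <<'E'
from h import *
q=shot("side");b=cv2.resize(q["frame"][:,:,::-1],(800,600)).astype(int);a=cv2.imread("pics/b.png").astype(int)
d=np.abs(a-b).mean(2)
for n,(x0,y0,x1,y1) in{"hatch":(360,270,485,350),"wing":(380,265,410,305),"lnb":(450,215,490,285),"jar":(398,222,432,270),"multi":(455,370,515,425),"standoff":(430,402,455,458),"smallblack":(283,385,315,440),"green":(340,452,402,492),"purple":(515,312,560,368),"recv":(350,370,405,438)}.items():
    r=d[y0:y1,x0:x1];print(n,r.mean().round(1),np.percentile(r,95).round(1))
E
```

```text
hatch 2.7 5.0
wing 3.9 13.0
lnb 2.3 4.3
jar 2.3 4.7
multi 1.2 4.0
standoff 2.2 4.3
smallblack 2.0 4.3
green 16.2 62.7
purple 2.2 4.3
recv 66.0 140.7
```

```bash
python3 - <<'E'
from h import *
b=cv2.resize(shot("side")["frame"][:,:,::-1],(800,600));a=cv2.imread("pics/b.png")
for i in(a,b):
    h=cv2.cvtColor(i,cv2.COLOR_BGR2HSV)[440:500,330:410];m=(h[...,0]>45)&(h[...,0]<80)&(h[...,1]>120);ys,xs=np.nonzero(m);print(m.sum(),xs.mean(),ys.mean(),h[...,2][m].mean(),h[...,2][~m].mean())
job.job_done()
E
```

```text
1370 40.03284671532847 31.705109489051093 142.12846715328467 174.11574344023325
1346 40.05497771173849 31.89153046062407 115.81649331352155 185.18731905037637
the job is handed in; nothing more can be done
```

The job is handed in: the receiver lies flat, ribs up, on the enclosure floor, and the hatch is shut and locked (it held against a 19 N upward pull). The gripper is open and clear, and the bystanders I checked in the side view had not moved; the second standoff and the screwdriver were not checked.

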